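# Set the spring-return bush slide of a drilling jig and hold it

## Robot

A 7-joint arm with a two-finger parallel gripper is mounted at the origin on a cart in front of the work surface, level with it; the furniture and walls round the work are solid. World frame = base frame: x ahead of the robot, y to its left, z up, the work surface at z = 0. Lengths are in m, angles in rad, forces in N, time in s.
With the tool pointing down it reaches from about 0.4 to 0.85 m from the base axis. Payload 10.4 kg.
Tool frame: the origin (TCP) lies at the very end of the fingers, on their centre line; the grasp point (between the pads) lies 19 mm behind it; z points along the fingers, y is the line along which they close (so a half turn about z gives the same grasp; the last joint's range is limited). The gripper opens to 85 mm and grips with 20 to 120 N. Pads are 22 mm wide; open, the fingers measure 114 mm over their backs; the gripper's body (76 mm by 85 mm) begins 54 mm behind the grasp point. The pads swing forward as they close: fully open they stand 13 mm farther back than shut.
Start: joints at [-1.141, 0.332, -0.065, 1.46, 0.022, 1.35, -0.088], TCP at [0.273, 0.562, 0.231] pointing down, gripper open.
Joint ranges: [-2.6, 2.6], [-0.5, 2.12], [-1.47, 1.34], [0.16, 2.42], [-1.27, 4.41], [0.06, 2.06], [-2.6, 2.6]. Speed limits (rad/s): [2.22, 2.22, 2.79, 2.79, 3.14, 3.14, 3.14].

## Interface

Orientations are given as a unit quaternion [x, y, z, w].
In Python, from workcell import manip, optics gives the robot as it stands.
- The arm moves only by the tool jog_arm, never from a script. Its arguments are lists of equal length, an entry for each row: "dr": the turn, a rotation vector about the tool's x, y, z normalised to -1 to 1, where 1 is 4 degrees, a list of three; "translation": the shift along the tool's x, y, z normalised to -1 to 1, where 1 is 0.025 m, a list of three; "jaw": the opening, from 0 (shut) to 1 (fully open). A call has 1 to 10 rows; each row shifts and turns the commanded pose from where the row before left it, along the tool's axes as they then stand; what a row does not reach is not made up. A row lasts 1/10 s, in which the tool goes at most 50 mm and 8.59 degrees, less where a joint would pass 70% of its speed; a pose out of reach is approached as far as the arm can. A call with a number of a shift or a turn outside -1 to 1 is refused whole. A call with a gripper value outside its range is refused whole. The fingers move at their own pace and stop on an object; "squeeze" is the grip in N (left out, the last holds). Time passes only in rows, so rows that do not move let the fingers close. It gives the time, the measured TCP pose, the force, the opening and the grip force at its end, in the units of the state.
- manip.get_obs(): the state, without advancing time (a new reading comes with each control period).
- optics.camera(name): name is "scene" or "top" or "wrist"; returns a dict with "color" (400x640x3 uint8, red, green, blue), "mtx" (3x3 intrinsics, pixels), "k1" (the pictures are not rectified: a ray, as slopes to the right and down, at radius r is drawn at 1 + k1 r^2 times it, then the intrinsics apply), "R" (3x3) and "t" (3): a world point X has camera coordinates R X + t. Camera axes: x right, y down, z forward; pixel columns grow to the right and rows downward; lengths in m; the calibration is good to about 2 mm. A picture is of the moment at which its call begins. There is no depth.
- manip.hand_in(): hands the job in; it is judged then, once.
The state is a dict: "clock": time; "joint_pos": joint angles; "joint_velocities": joint speeds; "tau": joint torques, N m; "position": TCP position; "ee_rot": TCP orientation; "ft_force": force on the tool from outside, world axes, zero at the start; "torque": the same for the moment, N m; "grip_width": opening from 0.0 (shut) to 1.0 (fully open); "grasp_force": force on a finger pad.
Only numpy, scipy, OpenCV 4.12 (cv2) and the standard library are available. Lean on these libraries where they do the work, as an engineer would, in place of code of your own. Each camera call takes 0.05 s, during which the arm holds its last target. There are 200 camera calls.

## Task

Get the drilling jig ready for the drill: push the aluminium block along its channel, under the bush arm, until it sits fully home against the end stop, sliding it and not lifting it out. Then pull the jig's spring-return slide by its upright black handle until its pointer stands over the notch of the index, and keep hold of it there: the slide springs back when let go, so finish while still holding the handle with the pointer on the notch and the block still home. Leave the copper offcut, the wooden wedge and the screw jar where they are.

Things in the scene. Friction and masses are not known exactly. Their poses are not given: they have to be found in the camera images.
- jig: drilling jig, fixed: dark steel plate 230 (jig x) x 170 x 12 mm. Origin: centre of its underside, on the worktop; +x runs along the channel to the end stop, +z up. Slide lane at jig y = +50 mm: spring barrel (22 mm thick, top z 45 mm) from x -95 to -5, then the slide, at rest at x = +78, behind it a bumper (x 102 to 112, top z 42).
- stop (a point): middle of the end stop's face at the foot of the work channel, at jig x = +80, y = -35, z = 12 mm (channel floor); the steel stop is 63 mm wide and reaches z 40 mm. The channel runs from here to jig -x, along y = -35 mm, open at its -x end; its two walls are 43 mm apart, 10 mm thick, tops at z 20 mm, from x -111 to +79 mm.
- work_block: milled aluminium block, 58 mm long (along jig x), 40 mm wide, 30 mm high, about 0.18 kg, lying in the channel short of the end stop, its middle at jig x -65 to -15 mm. Origin: centre of its underside (z 12 mm); its own y axis is 18 degrees off its long side. Fully home, its origin is at jig x = +51 mm and its rear end at +22 mm.
- bush_slide (a joint): travel of the spring-return slide (m): 0 at rest, grows as it is pulled to jig -x, up to 0.055; its spring pulls back with 7 N at 0, 14 N at 0.055. Aluminium carriage 46 x 34 mm, top z 48 mm; its bush arm (24 mm wide, z 48 to 58 mm, bush on it up to z 65 mm) reaches to jig -y across the channel, 6 mm above the block's top. Handle and pointer move with it.
- handle (a point): grip point of the slide's handle: upright, round, black, about 18 mm thick here (22 to 24 mm at its ends), standing on the slide from z 58 to 114 mm above the worktop; this point is on its axis at z 85 mm. At rest it is at jig (78, 50) mm.
- pointer (a point): tip region of the slide's pointer: a steel blade 2.5 mm thick that sticks out from the slide towards jig +y over the index, at z 36.5 mm. It has the same jig x as the handle and the bush.
- notch (a point): the index, a small dark steel rider (32 x 16 x 12 mm) fixed on the bar beside the slide, has an 8 mm wide slot between two raised lugs; this point is the middle of the slot, at the top of the lugs (z 34 mm). It lies 20 to 45 mm from the resting pointer towards jig -x and is different at each start. It does not move.
- copper_offcut: bystander: copper bar offcut, 70 x 30 x 16 mm, lying on the worktop; origin at the centre of its underside
- wood_wedge: bystander: wooden wedge, 66 x 71 x 22 mm, lying on the worktop; origin at the centre of its underside
- screw_jar: bystander: clear jar of screws with a white lid, 52 mm across, 61 mm high, standing on the worktop; origin at the centre of its underside
Mind the look-alikes: they are no part of the job. There is more than one size of the work_block; the job needs the larger.

How it is judged:
On the way, in this order (a step that is already met when the one before it is completed fails the run):
1. the block is fully home against the end stop, lying in the channel (x of work_block in the frame of jig above 0.048 m and z of work_block in the frame of jig below 0.015 m), for 0.2 s.
2. the fingers have pulled the slide until its pointer is over the notch (x of pointer in the frame of notch between -0.004 and 0.004 m and contact force between the fingers and bush_slide above 3 N), for 0.2 s.
At the end, for the whole second after the job is handed in: The fingers hold the slide (at least 3 N on it) with the pointer within 4 mm of the middle of the notch, nothing else propping it, and the block lies in the channel within 3 mm of the end stop (all of step 1 and all of step 2 and not (contact force between work_block and bush_slide above 0.5 N) and y of work_block in the frame of jig between -0.04 and -0.03 m); the arm keeps its last pose, push and grip.
It fails at once if the block is lifted out of the channel (raised more than 15 mm) (z of work_block in the frame of jig above 0.027 m).
It fails at once if a bystander is moved more than 20 mm (distance of any of copper_offcut, wood_wedge, screw_jar from where it was at the start of the episode above 0.02 m).
It also fails if it takes over 48 s, if anything falls off the work surface, if the arm or the gripper's body presses on something with over 40 N, if the wrist force passes 120 N, or if a joint passes its speed limit or range.

## Working session

There is one attempt and no reset: what is moved stays moved. The work goes in short steps, Python scripts to look and compute and a tool call to move; the robot and the scene stay as the last step left them, time stands still between calls to the robot, and variables do not carry over. Pictures are saved under pics/ and viewed, at most 10 in all, crops included, and the job is handed in when it is done.

Besides the shell and the picture viewer there is one more tool, called as name(argument=value, ...) on one line, values as JSON. jog_arm: Moves the arm, as the interface text tells. Scaled input: -1 to 1 covers 0.025 m each way for a shift and 4 degrees each way for a turn. Its arguments: {"type":"object","properties":{"dr":{"type":"array","items":{"type":"array","items":{"type":"number"}}},"translation":{"type":"array","items":{"type":"array","items":{"type":"number"}}},"jaw":{"type":"array","items":{"type":"number"}},"squeeze":{"type":"number"}},"required":["dr","translation","jaw"]}

```bash
mkdir -p pics; python3 - <<'E'
from workcell import manip, optics
import cv2, pickle
o=manip.get_obs(); print({k:o[k] for k in('clock','position','ee_rot','grip_width')})
d={}
for n in('scene','top'):
    c=optics.camera(n); d[n]=c; cv2.imwrite(f'pics/{n}0.png',c['color'][:,:,::-1]); print(n,c['mtx'].tolist(),c['k1'],c['R'].tolist(),c['t'].tolist())
pickle.dump(d,open('c0.pkl','wb'))
E
```

```text
{'clock': 0.0, 'position': array([0.27324265, 0.56166706, 0.23048121]), 'ee_rot': array([ 2.24456767e-01,  9.74483769e-01, -7.23968857e-04, -1.43399330e-04]), 'grip_width': 0.9950835280444935}
scene [[401.18429505829596, 0.0, 323.2720870851893], [0.0, 401.18429505829596, 205.5477370788516], [0.0, 0.0, 1.0]] -0.04930024122284458 [[0.7398143122824895, -0.672690294526459, -0.012749548693696785], [-0.38664519100840317, -0.40956555257917626, -0.8262938668600837], [0.5506180887076475, 0.616233580544277, -0.5630949250326428]] [-0.40788088827181673, 0.27671999158645844, 0.5920569274197606]
top [[382.9086670371133, 0.0, 321.0591460260222], [0.0, 382.9086670371133, 195.8022623730685], [0.0, 0.0, 1.0]] -0.03003632765333453 [[-0.018974729263490718, -0.9992672757884979, -0.033239602699357516], [-0.9865631708593963, 0.02410867840180363, -0.16159171244086767], [0.16227467317246672, 0.029726808842395414, -0.986297747783506]] [0.04166882054760135, 0.5554392377925281, 0.8495800097139495]
```

View pics/top0.png

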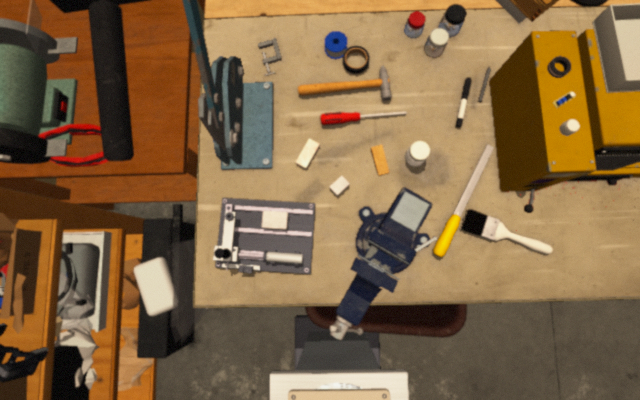

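View pics/scene0.png

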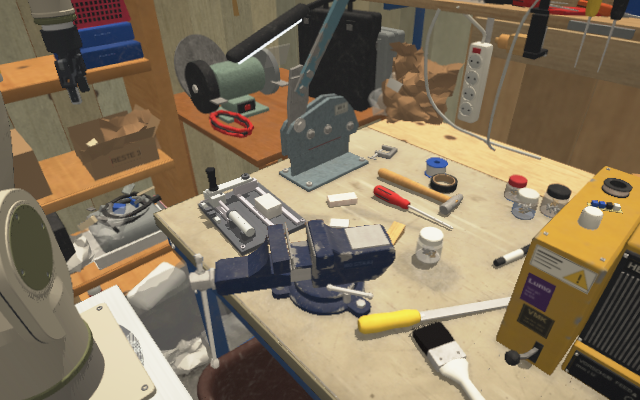

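Candidates for the block: the aluminium piece in the channel at top (273,218), a light block at (307,153), and a small light block at (340,186). By the description I choose the one in the channel. The handle is at top (222,254). I'll check both in a close crop.

```bash
cat > h.py <<'E'
import numpy as np, cv2, pickle
def proj(c,X):
    X=np.atleast_2d(X)@np.array(c['R']).T+c['t']; s=X[:,:2]/X[:,2:]
    s=s*(1+c['k1']*(s**2).sum(1,keepdims=True)); m=np.array(c['mtx'])
    return s*[m[0,0],m[1,1]]+m[:2,2]
def ray(c,uv):
    m=np.array(c['mtx'])
    s=cv2.undistortPoints(np.array(uv,float).reshape(-1,1,2),m,np.array([c['k1'],0,0,0.]))[:,0]
    R=np.array(c['R']); d=np.c_[s,np.ones(len(s))]@R; return -R.T@np.array(c['t']),d
def plane(c,uv,z):
    o,d=ray(c,uv); return o+d*((z-o[2])/d[:,2])[:,None]
E
python3 - <<'E'
from h import *
d=pickle.load(open('c0.pkl','rb')); t=d['top']['color'][:,:,::-1]; s=d['scene']['color'][:,:,::-1]
a=cv2.resize(t[190:285,205:325],None,fx=6.5,fy=6.3,interpolation=cv2.INTER_CUBIC)
b=cv2.resize(s[160:255,190:310],None,fx=6.5,fy=6.3,interpolation=cv2.INTER_CUBIC)
cv2.imwrite('pics/a.png',a);cv2.imwrite('pics/b.png',b)
print(proj(d['top'],[.273,.562,.231]))
print(plane(d['top'],[[314,202],[219,198],[216,270],[311,273]],.012))
E
```

```text
[[ 29.05089898 339.58113621]]
[[0.54698818 0.04803352 0.012     ]
 [0.56244491 0.28118489 0.012     ]
 [0.38878168 0.28443841 0.012     ]
 [0.37813472 0.05783181 0.012     ]]
```

View pics/a.png

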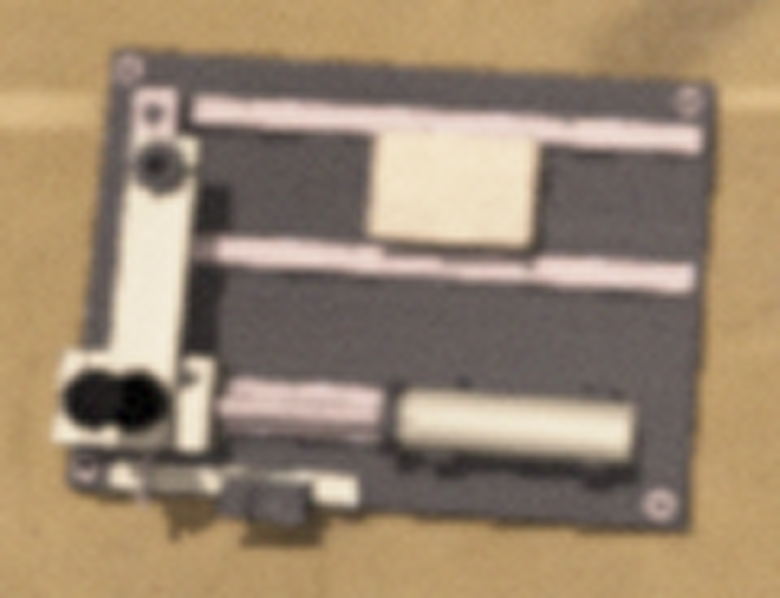

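View pics/b.png

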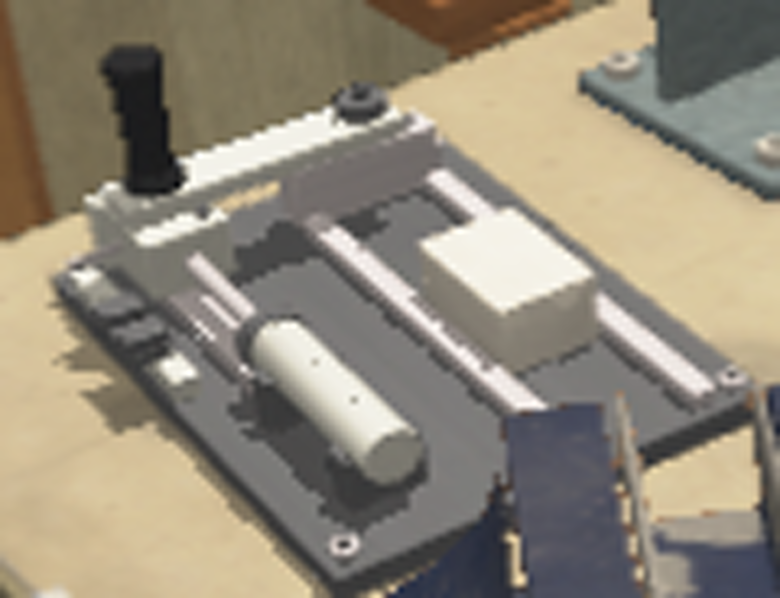

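The crops show the channel block (crop a, x 368–540, y 130–245), the black handle (top at crop a (97,398), base at about (140,400)), and the dark index rider (218–312, 475–525). The plate corners are clear. Next I fit the jig pose.

```bash
cat >> h.py <<'E'
def ca(p): p=np.array(p,float); return (p+.5)/[6.5,6.3]-.5+[205,190]
def cb(p): p=np.array(p,float); return (p+.5)/[6.5,6.3]-.5+[190,160]
def fit(J,W):
    J=np.array(J);W=np.array(W);a=J-J.mean(0);b=W-W.mean(0)
    th=np.arctan2((a[:,0]*b[:,1]-a[:,1]*b[:,0]).sum(),(a*b).sum()); R=np.array([[np.cos(th),-np.sin(th)],[np.sin(th),np.cos(th)]])
    return th,R,W.mean(0)-R@J.mean(0)
E
python3 - <<'E'
from h import *
d=pickle.load(open('c0.pkl','rb')); T,S=d['top'],d['scene']
J=np.array([[115,-85],[-115,-85],[-115,85],[115,85]])/1e3
W=plane(T,ca([[112,50],[716,85],[690,530],[70,488]]),.012)[:,:2]
th,R,t=fit(J,W); print('th',np.degrees(th),'t',t,'res mm',1e3*(W-(J@R.T+t)))
j=lambda w:(np.array(w)[:,:2]-t)@R*1e3
print('block top corners jig',j(plane(T,ca([[372,133],[540,138],[532,245],[368,235]]),.042)).round(1))
print('rider ends top',j(plane(T,ca([[220,490],[312,495],[266,500]]),.034)).round(1))
print('handle top',j(plane(T,ca([[97,398]]),.114)).round(1),'bush',j(plane(T,ca([[159,165]]),.065)).round(1))
print('barrel',j(plane(T,ca([[400,425],[635,430]]),.034)).round(1))
# scene
print('scene: plate corners',j(plane(S,cb([[340,585],[55,275]]),.012)).round(1))
print('block top sc',j(plane(S,cb([[420,240],[507,312],[597,272],[510,207]]),.042)).round(1))
print('handle top sc',j(plane(S,cb([[135,57]]),.114)).round(1), 'slot',j(plane(S,cb([[118,300],[142,335],[130,318]]),.034)).round(1))
for n,p in dict(handle=[.078,.05],block=[-.03,-.035],stop=[.08,-.035]).items(): print(n,R@p+t)
E
```

```text
th 85.42982210600371 t [0.47001846 0.16630162] res mm [[-0.43181448  0.07025091]
 [-1.26167676  1.40940558]
 [ 0.38482462  0.05120028]
 [ 1.30866663 -1.53085677]]
block top corners jig [[  7.6 -54.4]
 [-53.4 -56. ]
 [-53.5 -16.2]
 [  5.8 -16.4]]
rider ends top [[52.6 79.9]
 [19.3 79.6]
 [35.7 82.5]]
handle top [[76.4 48.9]] bush [[ 77.6 -35.8]]
barrel [[-10.1  52.3]
 [-94.3  48.9]]
scene: plate corners [[-114.9   84.3]
 [ 117.1   81.5]]
block top sc [[  9.1 -19.1]
 [-51.6 -19.2]
 [-49.5 -57.7]
 [  8.4 -56.7]]
handle top sc [[78.1 47.9]] slot [[53.2 80.5]
 [26.8 83.3]
 [39.5 82.1]]
handle [0.42639248 0.24803763]
block [0.50251677 0.13360821]
stop [0.51128158 0.24325846]
```

jog_arm(dr=[[0,0,-1],[0,0,-1],[0,0,-1],[0,0,-1],[0,0,-1],[0,0,-0.33]], translation=[[0,0,0],[0,0,0],[0,0,0],[0,0,0],[0,0,0],[0,0,0]], jaw=[0,0,0,0,0,0], squeeze=40)

```text
clock: 0.7
position: [0.2734, 0.5618, 0.2309]
ee_rot: [0.039, 0.999, -0.0, -0.0]
ft_force: [-0.0, 0.6, -0.3]
grip_width: 0.001
grasp_force: 0.0
```

```bash
cat > st.py <<'E'
from h import *
from workcell import manip
from scipy.spatial.transform import Rotation as Ro
TH=np.radians(85.43);RJ=np.array([[np.cos(TH),-np.sin(TH)],[np.sin(TH),np.cos(TH)]]);TJ=np.array([.47002,.16630])
def st():
    o=manip.get_obs(); p=o['position']; M=Ro.from_quat(o['ee_rot']).as_matrix()
    print('t',round(o['clock'],2),'jig mm',(RJ.T@(p[:2]-TJ)*1e3).round(1),'z',round(p[2]*1e3,1),'tooly deg',np.degrees(np.arctan2(M[1,1],M[0,1])).round(2),'toolz',M[:,2].round(3),'F jig',(RJ.T@o['ft_force'][:2]).round(1),o['ft_force'][2].round(1),'grip',round(o['grip_width'],3),np.round(o['grasp_force'],1))
if __name__=='__main__': st()
E
python3 st.py
```

```text
t 0.7 jig mm [378.6 227.6] z 230.9 tooly deg 85.48 toolz [-0.    -0.001 -1.   ] F jig [0.6 0.1] -0.3 grip 0.001 0.0
```

jog_arm(dr=[[0,0,0],[0,0,0],[0,0,0],[0,0,0],[0,0,0],[0,0,0],[0,0,0],[0,0,0],[0,0,0],[0,0,0]], translation=[[-0.525,-0.917,0],[-0.525,-0.917,0],[-0.525,-0.917,0],[-0.525,-0.917,0],[-0.525,-0.917,0],[-0.525,-0.917,0],[-0.525,-0.917,0],[-0.525,-0.917,0],[-0.525,-0.917,0],[-0.525,-0.917,0]], jaw=[0,0,0,0,0,0,0,0,0,0])

```text
clock: 1.7
position: [0.3861, 0.3218, 0.2312]
ee_rot: [0.041, 0.999, 0.0, -0.0]
ft_force: [1.0, 0.2, -0.4]
grip_width: 0.001
grasp_force: 0.0
```

jog_arm(dr=[[0,0,0],[0,0,0],[0,0,0],[0,0,0],[0,0,0],[0,0,0],[0,0,0],[0,0,0],[0,0,0],[0,0,0]], translation=[[-0.525,-0.917,0],[-0.525,-0.917,0],[-0.525,-0.917,0],[-0.525,-0.917,0],[-0.525,-0.917,0],[-0.525,-0.917,0],[-0.525,-0.917,0],[-0.525,-0.917,0],[-0.525,-0.917,0],[-0.525,-0.917,0]], jaw=[0,0,0,0,0,0,0,0,0,0])

```text
clock: 2.7
position: [0.4983, 0.0828, 0.2312]
ee_rot: [0.041, 0.999, 0.0, -0.0]
ft_force: [0.3, 0.3, 0.6]
grip_width: 0.001
grasp_force: 0.0
```

jog_arm(dr=[[0,0,0],[0,0,0],[0,0,0],[0,0,0],[0,0,0],[0,0,0]], translation=[[0,0,0.8],[0,0,0.8],[0,0,0.8],[0,0,0.8],[0,0,0],[0,0,0]], jaw=[0,0,0,0,0,0])

```text
clock: 3.3
position: [0.4981, 0.0838, 0.1517]
ee_rot: [0.041, 0.999, -0.0, -0.0]
ft_force: [-0.3, 0.2, 0.4]
grip_width: -0.003
grasp_force: 0.0
```

```bash
cat > snap.py <<'E'
import sys
from st import *
from workcell import optics
def snap(name):
    d={}
    for n in('wrist','top','scene'): d[n]=optics.camera(n)
    pickle.dump(d,open(name+'.pkl','wb')); return d
d=snap(sys.argv[1]); st()
t=d['top']['color'][150:290,205:345,::-1]; s=d['scene']['color'][120:260,180:320,::-1]
w=cv2.resize(d['wrist']['color'][:,:,::-1],(480,300))
f=lambda a:cv2.resize(a,(300,300),interpolation=cv2.INTER_CUBIC)
pad=np.zeros((300,120,3),np.uint8)
cv2.imwrite(f'pics/{sys.argv[1]}.png',np.vstack([np.hstack([f(t),f(s)]),np.hstack([w,pad])]))
E
python3 snap.py s1
```

```text
t 3.45 jig mm [-79.7 -35.2] z 152.5 tooly deg 85.36 toolz [ 0.002  0.001 -1.   ] F jig [-0.7 -0.2] 0.0 grip -0.003 0.0
```

View pics/s1.png

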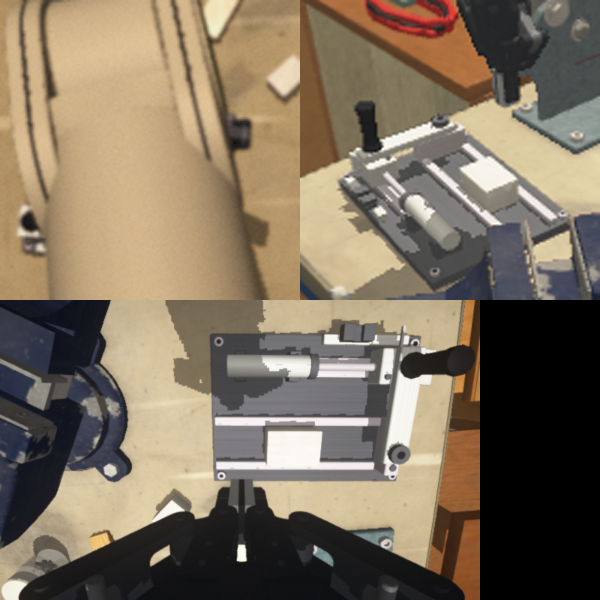

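Wrist view (lower left) shows the block in the channel and the closed fingers behind it. The rider slot is near the top right and the vise is clear of the gripper. I'll descend behind the block.

jog_arm(dr=[[0,0,0],[0,0,0],[0,0,0],[0,0,0],[0,0,0],[0,0,0],[0,0,0],[0,0,0],[0,0,0]], translation=[[0,0,0.8],[0,0,0.8],[0,0,0.8],[0,0,0.8],[0,0,0.8],[0,0,0.8],[0,0,0.32],[0,0,0],[0,0,0]], jaw=[0,0,0,0,0,0,0,0,0])

```text
clock: 4.35
position: [0.4989, 0.0841, 0.0243]
ee_rot: [0.04, 0.999, 0.0, 0.001]
ft_force: [0.4, 0.1, 0.2]
grip_width: -0.003
grasp_force: 0.0
```

```bash
python3 st.py
```

```text
t 4.35 jig mm [-79.7 -35.3] z 24.3 tooly deg 85.37 toolz [ 0.001  0.    -1.   ] F jig [ 0.1 -0.4] 0.2 grip -0.003 0.0
```

jog_arm(dr=[[0,0,0],[0,0,0],[0,0,0],[0,0,0],[0,0,0],[0,0,0],[0,0,0],[0,0,0],[0,0,0],[0,0,0]], translation=[[0,0.3,0],[0,0.3,0],[0,0.3,0],[0,0.3,0],[0,0.3,0],[0,0.3,0],[0,0.3,0],[0,0.3,0],[0,0.3,0],[0,0.3,0]], jaw=[0,0,0,0,0,0,0,0,0,0])

```text
clock: 5.35
position: [0.5042, 0.1592, 0.0233]
ee_rot: [0.04, 0.999, 0.0, -0.0]
ft_force: [-0.3, -1.5, 1.9]
grip_width: 0.002
grasp_force: 0.9
```

```bash
python3 st.py
```

```text
t 5.35 jig mm [ -4.3 -34.6] z 23.3 tooly deg 85.38 toolz [-0.  0. -1.] F jig [-1.5  0.2] 1.9 grip 0.002 0.9
```

Pushing with about 1.5 N of friction. Continue slowly in small steps to the stop.

jog_arm(dr=[[0,0,0],[0,0,0],[0,0,0],[0,0,0]], translation=[[0,0.1,0],[0,0.1,0],[0,0.1,0],[0,0.1,0]], jaw=[0,0,0,0])

```text
clock: 5.75
position: [0.5049, 0.1685, 0.0233]
ee_rot: [0.041, 0.999, -0.0, -0.0]
ft_force: [-0.1, -1.3, 1.1]
grip_width: -0.002
grasp_force: 0.7
```

jog_arm(dr=[[0,0,0],[0,0,0],[0,0,0]], translation=[[0,0.08,0],[0,0.08,0],[0,0,0]], jaw=[0,0,0])

```text
clock: 6.05
position: [0.5052, 0.1723, 0.0232]
ee_rot: [0.04, 0.999, -0.0, -0.0]
ft_force: [-1.0, -2.0, 1.0]
grip_width: -0.0
grasp_force: 1.6
```

```bash
python3 snap.py s2
```

```text
t 6.2 jig mm [  8.8 -34.5] z 23.2 tooly deg 85.36 toolz [-0. -0. -1.] F jig [-3.3  1.1] 1.7 grip -0.0 1.6
```

View pics/s2.png

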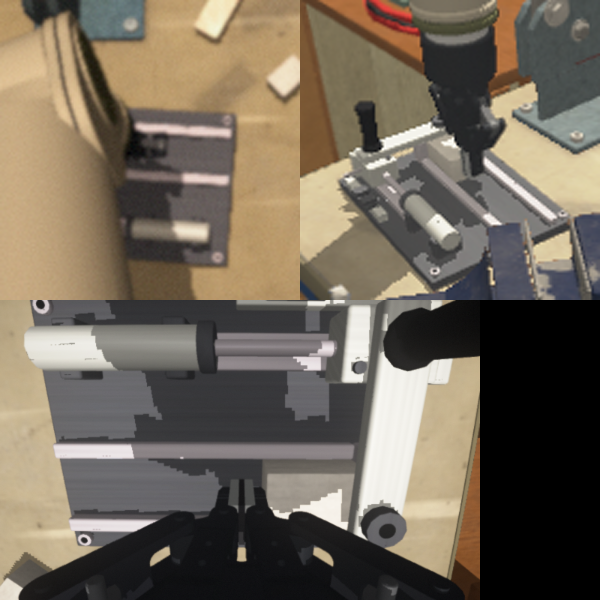

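The block is now nose-under the arm, its rear edge at wrist panel x≈264. It has not visibly stopped yet, so I keep nudging until the force rises.

jog_arm(dr=[[0,0,0],[0,0,0],[0,0,0]], translation=[[0,0.06,0],[0,0.06,0],[0,0,0]], jaw=[0,0,0])

```text
clock: 6.5
position: [0.5051, 0.1725, 0.0232]
ee_rot: [0.041, 0.999, -0.002, -0.001]
ft_force: [-4.6, -13.6, 8.4]
grip_width: -0.004
grasp_force: 6.8
```

jog_arm(dr=[[0,0,0],[0,0,0],[0,0,0]], translation=[[0,0.06,0],[0,0.06,0],[0,0,0]], jaw=[0,0,0])

```text
clock: 6.8
position: [0.5051, 0.1727, 0.0231]
ee_rot: [0.043, 0.999, -0.003, -0.002]
ft_force: [-6.7, -21.7, 13.7]
grip_width: -0.002
grasp_force: 11.8
```

```bash
python3 st.py
```

```text
t 6.8 jig mm [  9.2 -34.5] z 23.1 tooly deg 85.13 toolz [-0.003 -0.006 -1.   ] F jig [-22.2   5. ] 13.7 grip -0.002 11.8
```

jog_arm(dr=[[0,0,0],[0,0,0],[0,0,0],[0,0,0],[0,0,0],[0,0,0],[0,0,0],[0,0,0],[0,0,0],[0,0,0]], translation=[[0,-0.3,0],[0,-0.3,0],[0,-0.3,0],[0,-0.2,-0.8],[0,0,-1],[0,0,-1],[0,0,-1],[0,0,-1],[0,0,-1],[0,0,0]], jaw=[0,0,0,0,0,0,0,0,1,1])

```text
clock: 7.8
position: [0.5053, 0.152, 0.1718]
ee_rot: [0.04, 0.999, 0.002, 0.003]
ft_force: [-0.4, 0.1, -0.2]
grip_width: 0.329
grasp_force: 0.0
```

```bash
python3 - <<'E'
from st import *
from workcell import optics
d=pickle.load(open('s2.pkl','rb')); w=d['wrist']
j=lambda X:((X[:,:2]-TJ)@RJ*1e3).round(1)
print('rear s2',j(plane(w,[[352,227]],.042)))
d=dict(wrist=optics.camera('wrist')); pickle.dump(d,open('s3.pkl','wb')); cv2.imwrite('pics/s3.png',d['wrist']['color'][:,:,::-1]); st()
E
```

```text
rear s2 [[ 21.1 -12.4]]
t 7.85 jig mm [-11.7 -35.5] z 169.9 tooly deg 85.41 toolz [ 0.003  0.002 -1.   ] F jig [0.4 0.6] -0.4 grip 0.422 0.0
```

View pics/s3.png

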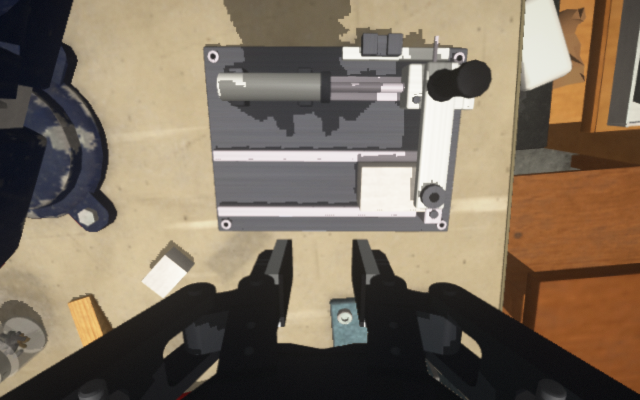

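The block sits against the stop under the arm, its rear edge at (358,185). The pointer is at (436,42), the rider lugs at (362–402, 33–55), with the slot around (381,44). Now I measure the travel, with a light edge profile for the slot.

```bash
python3 - <<'E'
from st import *
w=pickle.load(open('s3.pkl','rb'))['wrist']
j=lambda X:((X[:,:2]-TJ)@RJ*1e3).round(1)
g=cv2.cvtColor(w['color'],cv2.COLOR_RGB2GRAY)
print(g[34:58:3,356:408].tolist()); print('ptr',g[38:48:4,428:444].tolist())
print('corners',j(plane(w,[[205,47],[447,231],[220,231]],.012)))
print('block top rear',j(plane(w,[[358,165],[358,210]],.042)),'bush',j(plane(w,[[433,196]],.065)))
print('handle top',j(plane(w,[[472,78]],.114)),'ptr',j(plane(w,[[436,43]],.0365)),'slot',j(plane(w,[[381,38],[381,44]],.034)),'ends',j(plane(w,[[362,38],[402,38]],.034)))
E
```

```text
[[109, 95, 93, 91, 90, 86, 74, 86, 106, 107, 107, 106, 108, 109, 105, 107, 107, 106, 107, 106, 104, 98, 92, 95, 96, 97, 96, 97, 96, 94, 92, 84, 77, 97, 103, 104, 105, 106, 106, 104, 106, 106, 106, 104, 104, 106, 120, 152, 178, 176, 169, 168], [148, 102, 90, 90, 86, 58, 50, 88, 109, 109, 110, 110, 110, 110, 107, 112, 113, 112, 108, 109, 108, 102, 111, 111, 111, 112, 112, 111, 110, 110, 98, 60, 75, 104, 109, 109, 109, 110, 110, 109, 109, 111, 110, 107, 107, 110, 120, 146, 161, 144, 109, 104], [87, 86, 87, 88, 84, 56, 51, 91, 107, 110, 111, 112, 110, 111, 110, 112, 111, 112, 110, 109, 110, 100, 114, 116, 115, 114, 115, 115, 114, 114, 103, 61, 84, 107, 111, 109, 110, 110, 110, 111, 111, 110, 112, 109, 108, 106, 101, 96, 103, 105, 105, 106], [88, 88, 89, 89, 87, 57, 52, 90, 108, 111, 110, 113, 113, 112, 112, 112, 111, 111, 110, 111, 110, 97, 110, 112, 111, 112, 110, 112, 111, 109, 95, 61, 89, 109, 112, 110, 111, 111, 111, 112, 112, 111, 112, 108, 108, 110, 110, 105, 105, 104, 104, 105], [116, 117, 116, 104, 95, 53, 51, 94, 108, 112, 111, 112, 113, 111, 112, 112, 113, 110, 110, 111, 110, 9
[... 670 characters left out ...]
46, 246, 245, 237, 129, 76, 73, 72, 75, 75, 75, 74, 74, 69, 65, 64, 64, 64, 67, 75, 87, 89, 88, 89, 88, 89, 89, 91, 88, 75, 65, 67, 66, 65, 68, 66, 68, 69, 70, 69, 71, 81, 119, 182, 218, 218, 229, 243, 244, 244, 244]]
ptr [[179, 180, 180, 181, 181, 174, 130, 173, 215, 222, 208, 188, 183, 181, 180, 181], [181, 182, 181, 182, 174, 152, 110, 118, 142, 202, 195, 178, 178, 179, 181, 180], [101, 102, 103, 103, 102, 92, 98, 121, 130, 126, 111, 105, 104, 105, 104, 103]]
corners [[-111.    84.8]
 [ 114.2  -83.9]
 [-111.8  -83.4]]
block top rear [[ 19.8 -12.8]
 [ 21.  -52.6]] bush [[ 77.7 -34. ]]
handle top [[76.7 50.1]] ptr [[79.4 83.4]] slot [[36.2 87.3]
 [36.4 82.9]] ends [[21.1 87.2]
 [52.8 87.4]]
```

jog_arm(dr=[[0,0,0],[0,0,0],[0,0,0],[0,0,0],[0,0,0],[0,0,0],[0,0,0]], translation=[[0.85,0.9,0],[0.85,0.9,0],[0.85,0.9,0],[0.85,0.9,0],[0,0,0],[0,0,0],[0,0,0]], jaw=[1,1,1,1,1,1,1])

```text
clock: 8.55
position: [0.4265, 0.2467, 0.1678]
ee_rot: [0.041, 0.999, -0.0, -0.0]
ft_force: [-0.6, 0.1, 0.1]
grip_width: 0.997
grasp_force: 0.0
```

```bash
python3 st.py
```

```text
t 8.55 jig mm [76.7 49.8] z 167.8 tooly deg 85.31 toolz [-0.    -0.001 -1.   ] F jig [0.  0.6] 0.1 grip 0.997 0.0
```

jog_arm(dr=[[0,0,0],[0,0,0],[0,0,0],[0,0,0],[0,0,0],[0,0,0],[0,0,0]], translation=[[0,0.05,0.8],[0,0,0.8],[0,0,0.8],[0,0,0.8],[0,0,0.8],[0,0,0],[0,0,0]], jaw=[1,1,1,1,1,1,1])

```text
clock: 9.25
position: [0.4266, 0.2482, 0.0685]
ee_rot: [0.041, 0.999, -0.0, -0.0]
ft_force: [1.2, -0.3, 0.9]
grip_width: 0.999
grasp_force: 0.0
```

jog_arm(dr=[[0,0,0],[0,0,0],[0,0,0],[0,0,0],[0,0,0],[0,0,0],[0,0,0],[0,0,0]], translation=[[0,0,0],[0,0,0],[0,0,0],[0,0,0],[0,0,0],[0,0,0],[0,0,0],[0,0,0]], jaw=[0,0,0,0,0,0,0,0], squeeze=50)

```text
clock: 10.05
position: [0.4263, 0.2489, 0.0688]
ee_rot: [0.04, 0.999, 0.0, 0.0]
ft_force: [-0.4, -1.6, 5.5]
grip_width: 0.215
grasp_force: 46.2
```

```bash
python3 st.py
```

```text
t 10.05 jig mm [78.9 50.2] z 68.8 tooly deg 85.37 toolz [ 0.  0. -1.] F jig [-1.6  0.3] 5.5 grip 0.215 46.2
```

Handle gripped: the opening is 18.3 mm, which matches its thickness. Pull about 38 mm, then look.

jog_arm(dr=[[0,0,0],[0,0,0],[0,0,0],[0,0,0],[0,0,0],[0,0,0],[0,0,0],[0,0,0],[0,0,0],[0,0,0]], translation=[[0,-0.2,0],[0,-0.2,0],[0,-0.2,0],[0,-0.2,0],[0,-0.2,0],[0,-0.2,0],[0,-0.2,0],[0,-0.15,0],[0,0,0],[0,0,0]], jaw=[0,0,0,0,0,0,0,0,0,0])

```text
clock: 11.05
position: [0.4233, 0.213, 0.0689]
ee_rot: [0.039, 0.999, 0.002, 0.001]
ft_force: [1.1, 10.7, -3.7]
grip_width: 0.218
grasp_force: 47.7
```

```bash
python3 - <<'E'
from st import *
from workcell import optics
d={n:optics.camera(n) for n in('wrist','scene','top')}; pickle.dump(d,open('s4.pkl','wb')); st()
w=d['wrist']; P=np.array([[.0365,.083,.034]]); X=np.r_[RJ@P[0,:2]+TJ,.034]; u=proj(w,X)[0]; print('slot predicted px',u)
u2=proj(d['scene'],X)[0]; print(u2)
f=lambda a:cv2.resize(a,(400,300),interpolation=cv2.INTER_CUBIC)
s=d['scene']['color'][int(u2[1])-30:int(u2[1])+30,int(u2[0])-40:int(u2[0])+40,::-1]
x,y=int(u[0]),int(u[1]); x0=min(max(x-80,0),480);y0=min(max(y-60,0),280)
c=w['color'][y0:y0+120,x0:x0+160,::-1]; print(x0,y0)
cv2.imwrite('pics/s4.png',np.vstack([np.hstack([f(w['color'][:,:,::-1]),f(s)]),cv2.resize(c,(800,300),interpolation=cv2.INTER_CUBIC)]))
E
```

```text
t 11.2 jig mm [42.9 50.3] z 68.9 tooly deg 85.49 toolz [ 0.002  0.004 -1.   ] F jig [10.8  0. ] -2.7 grip 0.21 47.6
slot predicted px [310.10700513 176.08521005]
[209.75333602 210.79536369]
230 116
```

View pics/s4.png

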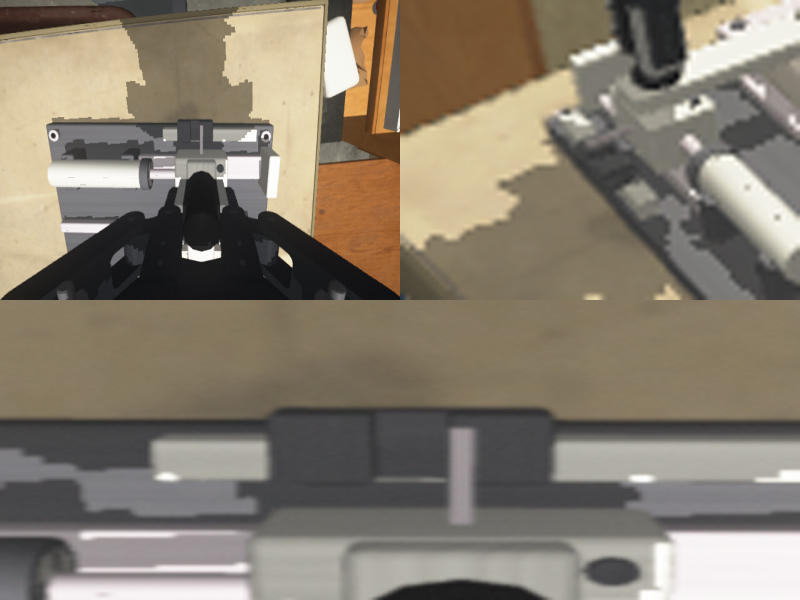

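The wrist crop shows the pointer at x=463 and the slot from 375 to 448, centred at 411. The 32 mm rider spans 282 px, so about 5.8 mm is still to go.

jog_arm(dr=[[0,0,0],[0,0,0],[0,0,0],[0,0,0],[0,0,0]], translation=[[0,-0.12,0],[0,-0.12,0],[0,0,0],[0,0,0],[0,0,0]], jaw=[0,0,0,0,0])

```text
clock: 11.7
position: [0.4228, 0.2072, 0.0689]
ee_rot: [0.039, 0.999, 0.002, 0.001]
ft_force: [2.3, 11.0, -3.3]
grip_width: 0.215
grasp_force: 47.8
```

```bash
python3 - <<'E'
from st import *
from workcell import optics
d={n:optics.camera(n) for n in('wrist','scene','top')}; pickle.dump(d,open('s5.pkl','wb')); st()
f=lambda a:cv2.resize(a,(400,300),interpolation=cv2.INTER_CUBIC)
j=lambda q:proj(d['scene'],np.r_[RJ@np.array(q[:2])+TJ,q[2]])[0].astype(int)
u=j([.03,-.02,.04]); s=d['scene']['color'][u[1]-45:u[1]+45,u[0]-60:u[0]+60,::-1]
c=d['wrist']['color'][116:236,230:390,::-1]
cv2.imwrite('pics/s5.png',np.vstack([np.hstack([f(d['wrist']['color'][:,:,::-1]),f(s)]),cv2.resize(c,(800,300),interpolation=cv2.INTER_CUBIC)]))
E
```

```text
t 11.85 jig mm [37.1 50.3] z 68.9 tooly deg 85.51 toolz [ 0.002  0.004 -1.   ] F jig [11.4  0.2] -3.1 grip 0.221 47.7
```

View pics/s5.png

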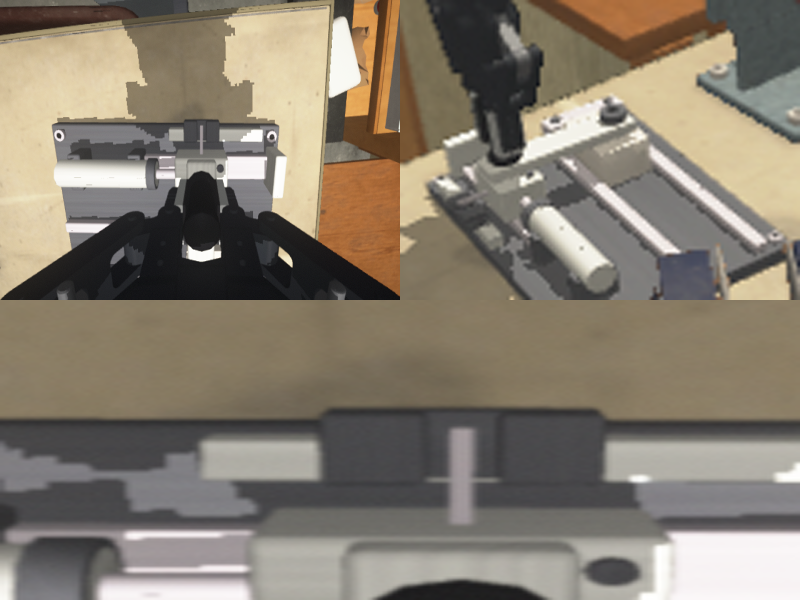

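The pointer (x≈462) is centred in the slot (427–498, centre 462). The block is still seated at the stop with its rear edge unchanged, the grip is 48 N, and the slide pulls with 11 N. Handing in.

```bash
python3 -c "
from workcell import manip; print(manip.hand_in())"
```

```text
the job is handed in; nothing more can be done
None
```

The job is handed in: the block is home against the end stop, and the gripper is holding the slide by its handle with the pointer centred on the notch. The hand-in returned no verdict, so I don't know how it was judged.

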